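# Fit the grating insert back into the hand slicer and clip it down

### The arm

A 6-joint arm with a two-finger parallel gripper is mounted at the origin on the work surface. World frame = base frame: x ahead of the robot, y to its left, z up, the work surface at z = 0. Lengths are in mm, angles in rad, forces in N, time in s.
With the tool pointing down it reaches from about 425 to 950 mm from the base axis. Payload 14.7 kg.
Tool frame: the origin (TCP) lies at the very end of the fingers, on their centre line; the grasp point (between the pads) lies 19 mm behind it (bot.grasp_offset is the distance from the TCP to the grasp point, in mm); z points along the fingers, y is the line along which they close (so a half turn about z gives the same grasp; the last joint's range is limited). The gripper opens to 85 mm and grips with 20 to 120 N. Pads are 22 mm wide; open, the fingers measure 114 mm over their backs; the gripper's body (76 mm by 85 mm) begins 54 mm behind the grasp point. The pads swing forward as they close: fully open they stand 13 mm farther back than shut.
Start: joints at [1.096, 0.48, 1.596, -0, 1.065, -0.047], TCP at [269.641, 591.427, 204.497] pointing down, gripper open.
Joint ranges: [-2.75, 2.75], [-0.82, 2.05], [0.23, 2.67], [-1.56, 4.7], [0.09, 2.69], [-2.92, 2.92]. Speed limits (rad/s): [1.89, 1.89, 2.39, 3.01, 3.01, 3.01].

### API

Orientations are given as a unit quaternion [w, x, y, z].
In Python, from workcell import sensors, viewer, bot gives the robot as it stands.
- The arm moves only by the shell command python3 -m handwheel 'ROWS'. ROWS is JSON, a list of rows, each an object with "slide": the shift along the tool's x, y, z in m, a list of three; "twist": the turn, a rotation vector about the tool's x, y, z in rad, a list of three; "grip": the closure in counts, from 0 (fully open) to 255 (shut). A call has 1 to 5 rows; each row is the pose to reach, as a shift and turn from the pose commanded when the call began, along the tool's axes at that moment; what a row does not reach only later rows make up. A row lasts 1/12 s, in which the tool goes at most 41.7 mm and 7.16 degrees, less where a joint would pass 70% of its speed; a pose out of reach is approached as far as the arm can. A call with a gripper value outside its range is refused whole. The fingers move at their own pace and stop on an object; the grip force is fixed at half the most. Time passes only in rows, so rows that repeat a pose let the fingers close. It gives the time, the measured TCP pose, the force, the opening and the grip force at its end, in the units of the state.
- sensors.get_state(): the state, without advancing time (a new reading comes with each control period).
- viewer.grab_frame(name): name is "scene" or "top"; returns a dict with "pixels" (400x640x3 uint8, blue, green, red), "fx", "fy", "cx", "cy" (pixels), "rvec" (rotation vector, rad) and "tvec" (3), from world to camera coordinates, as OpenCV has them. Camera axes: x right, y down, z forward; pixel columns grow to the right and rows downward; lengths in mm; the calibration is good to about 2 mm. A picture is of the moment at which its call begins. There is no depth.
- bot.hand_in(): hands the job in; it is judged then, once.
The state is a dict: "clock": time; "joints": joint angles; "joint_vel": joint speeds; "joint_torque": joint torques, N m; "tcp_pos": TCP position; "tool_rot": TCP orientation; "ft_force": force on the tool from outside, world axes, zero at the start; "torque": the same for the moment, N m; "finger_gap": finger opening in mm; "finger_force": force on a finger pad.
Only numpy, scipy, OpenCV 4.12 (cv2) and the standard library are available. Lean on these libraries where they do the work, as an engineer would, in place of code of your own. Each camera call takes 0.05 s, during which the arm holds its last target. There are 200 camera calls.

### The job

Fit the loose grating insert back into the hand slicer so that it can be put away: lift the slicer's wire spring clip until it stays up by itself, slide the insert, leading edge first, along the runway and in under the bridge until it butts fully home against the edge of the landing plate, then lower the clip onto it and let go, with the clip holding the insert down. The landing plate sits wherever the thickness knob has left it, so feel for it gently: do not force the insert or shove the plate out of its setting, and keep hold of the clip all the way down rather than letting it snap shut. Leave the jar, the ramekin and the spatula where they are.

Things in the scene. Friction and masses are not known exactly. Their poses are not given: they have to be found in the camera images.
- slicer: Hand slicer (mandoline), white plastic, 326 mm long, 112 wide, lying flat and fast on rubber feet. Origin: on the shelf, 160 mm from its open end. Its +x is the way the insert slides in, towards bridge, landing plate and handle; z up. 'Frame' below means this frame, mm. The flat bed the insert slides on is at z 16, from x -160; from x -48 on it is two side ledges with an open middle.
- slicer_mouth (a point): On the bed's centre line at frame x -95, y 0, z 16, in the wide mouth; axes as the slicer's. Side rails stand 9 mm above the bed: 98 apart (inside) from x -160 to -80, narrowing evenly to 87 at x -30, then 87 apart. The insert is 84 wide.
- slicer_slot (a point): Frame x 50, y 0, z 18.5, in the slot under the bridge; axes as the slicer's. The bridge covers the bed from x 34 to 60, underside at z 24, with a sloped lead-in lip from x 26. In the slot the insert meets its stop, the edge of the steel landing plate (landing_c0, 42 long, centred 21 beyond its edge): at x 43 to 57, not measured, to be felt. Pushed over about 12 N the plate starts to shift.
- clip (a joint): Angle of the wire spring clip in rad: 0 = down with nothing under it, about 0.15 = lying on the insert, 1.5 = up at its end stop. The spring goes over centre at 0.9: below, it pulls shut (let go there, it snaps down); above, it pulls up and the clip stays up. It takes about 4 to 6 N at the grip bar to lift or lower. At the start it is at 0.
- clip_bar (a point): Centre of the clip's grip bar, a grey sleeve 10 mm thick, 44 long, along the slicer's y, between two 4 mm wire legs 68 apart. It swings on a 48 mm arc about the hinge: clip down, frame x -5, z 36 (20 above the bed); clip lying on the insert z about 43; clip up, x 42, z 82. Low bends in the legs, 26 to 33 mm from the hinge, press on the insert's margins.
- clip_hinge (a point): On the clip's hinge axis (along the slicer's y): frame x 43, y 0, z 34. Lifting swings the bar up and then over towards +x. Axes as the slicer's.
- insert_grip (a point): Centre, half-way up, of the insert's upright finger grip: a white fin 26 mm long (along x), 12 thick (y), from the plate's top (5 mm above the underside) to 28 above the underside; this point is 16.5 above the underside, 14 from the rear edge, 116 from the leading edge. +x points to the leading edge, z up.
- insert_front (a point): Middle of the insert's leading edge, half-way up the plate; axes as the insert's, +x ahead. The insert is a flat stainless plate 130 mm long (x), 84 wide, 5 thick, about 0.1 kg, with low grating bumps; its front 10 mm is 76 wide.
- insert: The same loose insert; origin at the centre of its underside, +x to the leading edge 65 mm ahead, finger grip 51 mm behind.
- jar: Glass jar with steel screw lid, 80 mm across, 122 tall, under the chrome riser; origin at the centre of its underside. Bystander.
- ramekin: White porcelain ramekin, 90 mm across, 48 tall; origin at the centre of its underside. Bystander.
- spatula: Stainless offset spatula, black handle, 265 mm long, 26 wide, 18 high, lying flat; origin under its middle, blade to its +x. Bystander.
- riser: Chrome shelf riser 340 x 220 mm, 160 high, three nested aluminium cake tins on it (top at 270); fixed; origin on the shelf under its centre.
Things that resemble listed ones, but are neither listed nor needed, are in the scene too. Of the things like the insert, leave any that is blue; of the rest the smaller one is meant.

How it is judged (in metres and radians):
On the way, in this order (a step that is already met when the one before it is completed fails the run):
1. the clip is lifted until it stays up, with the insert not yet under it (value of joint clip above 1.3 rad and horizontal distance between insert_front and slicer_slot above 0.03 m), for 0.2 s.
2. the insert is slid fully home against the landing plate's edge under the raised clip, flat on the bed (value of joint clip above 1.2 rad and distance between insert_front and landing_c0 below 0.0225 m and y of insert_front in the frame of slicer between -0.004 and 0.004 m and z of insert_front in the frame of slicer between 0.016 and 0.021 m and angle between the x axis of insert and the x axis of slicer, either way round below 0.05 rad), for 0.2 s.
At the end, for the whole second after the job is handed in: The insert lies flat and straight (0.05 rad) in the slicer, its leading edge within 1.5 mm of the landing plate's edge and 4 mm of the centre line, the clip down on it (0.1 to 0.2 rad), all released and at rest; the plate within 1.5 mm, jar, ramekin and spatula within 15 mm of their places (value of joint clip between 0.1 and 0.2 rad and distance between insert_front and landing_c0 below 0.0225 m and y of insert_front in the frame of slicer between -0.004 and 0.004 m and z of insert_front in the frame of slicer between 0.016 and 0.021 m and angle between the x axis of insert and the x axis of slicer, either way round below 0.05 rad and angle between insert's own z axis and vertical below 0.04 rad and linear speed of insert below 0.01 m/s and velocity of joint clip below 0.1 rad/s); the robot touches nothing.
It fails at once if the insert is forced: it presses on the slicer or its clip with more than 40 N (contact force between insert and slicer above 40 N).
It fails at once if the landing plate is shoved more than 1.5 mm out of its setting (distance of landing_c0 from where it was at the start of the episode above 0.0015 m).
It fails at once if the clip is let snap shut (falls faster than 6 rad/s) (velocity of joint clip below -6 rad/s).
It fails at once if the jar, the ramekin or the spatula is pushed more than 15 mm (distance of any of jar, ramekin, spatula from where it was at the start of the episode above 0.015 m).
It also fails if it takes over 72 s, if anything falls off the work surface, if the arm or the gripper's body presses on something with over 40 N, if the wrist force passes 120 N, or if a joint passes its speed limit or range.

## Working session

There is one attempt and no reset: what is moved stays moved. The work goes in short steps, Python scripts to look and compute and a shell command to move; the robot and the scene stay as the last step left them, time stands still between calls to the robot, and variables do not carry over. Pictures are saved under pics/ and viewed, at most 12 in all, crops included, and the job is handed in when it is done.

```bash
mkdir -p pics; ls
python3 - <<'E'
from workcell import sensors, viewer, bot
import cv2
for n in("scene","top"):
    f=viewer.grab_frame(n); cv2.imwrite(f"pics/{n}0.png",f["pixels"]); print(n,{k:v for k,v in f.items() if k!="pixels"})
print(sensors.get_state())
E
```

```text
pics
scene {'fx': 369.48885444937434, 'fy': 369.48885444937434, 'cx': 331.3645757268352, 'cy': 193.4140519183513, 'rvec': array([ 1.047403  ,  2.51556458, -0.90205085]), 'tvec': array([ 433.60391671, -270.54669871, 1447.655021  ])}
top {'fx': 386.31259524838123, 'fy': 386.31259524838123, 'cx': 321.71549935932154, 'cy': 200.69567450446723, 'rvec': array([ 2.20507271, -2.16927716,  0.06562433]), 'tvec': array([ -54.58437245,  582.86607181, 1111.36156159])}
{'clock': 0.1, 'joints': array([ 1.09638521e+00,  4.80760182e-01,  1.59679907e+00, -1.35521814e-05,
        1.06509603e+00, -4.65539659e-02]), 'joint_vel': array([-2.15791693e-04, -1.38473572e-03, -2.85201157e-04, -2.80764834e-04,
        1.03095435e-03,  7.45468766e-05]), 'joint_torque': array([-3.77334209e-04, -9.52272820e+01, -4.31032884e+01, -2.97416200e-04,
        5.40717403e-03,  2.44546152e-05]), 'tcp_pos': array([269.47953308, 591.07994705, 203.94678006]), 'tool_rot': array([-1.31112200e-04,  2.12297310e-01,  9.77204978e-01, -5.14917804e-04]), 'ft_force': array([-0.65649662,  0.38125333,  0.17255961]), 'torque': array([ 0.03649753, -0.02408944, -0.04329241]), 'finger_force': 0.0, 'finger_gap': 85.49511266303095}
```

View pics/scene0.png

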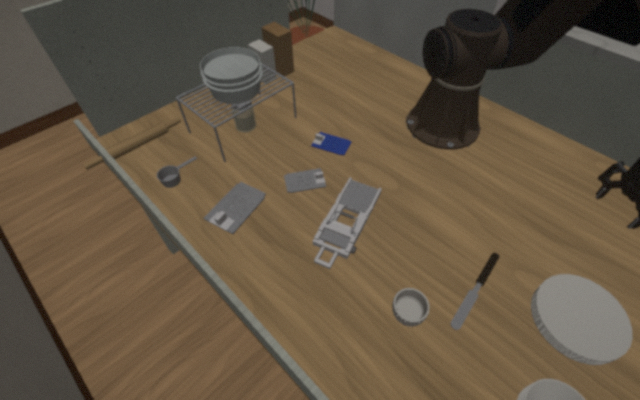

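View pics/top0.png

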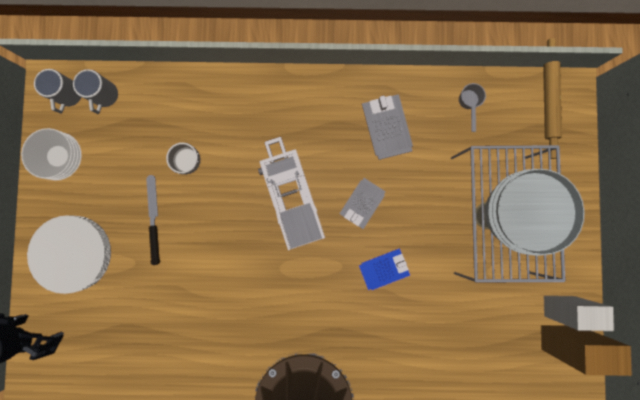

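The scene has three insert-like things in the top view: grey small at (362,203), grey large at (388,127) and blue at (385,269). The small grey one fits, since blue is excluded and it is the smaller of the other two, about 45 px or 130 mm long. The slicer is at (291,193) with its handle up-image and its open end at (304,240). I'll confirm with an enlarged crop.

```bash
cat > h.py <<'E'
import cv2, numpy as np
from workcell import sensors, viewer, bot
from scipy.spatial.transform import Rotation as R
def cam(n):
    f=viewer.grab_frame(n); f["R"]=cv2.Rodrigues(f["rvec"])[0]; f["K"]=np.array([[f["fx"],0,f["cx"]],[0,f["fy"],f["cy"]],[0,0,1]]); return f
def ray(f,uv,z):
    d=f["R"].T@np.linalg.solve(f["K"],[uv[0],uv[1],1.]); c=-f["R"].T@f["tvec"]; return c+d*(z-c[2])/d[2]
def proj(f,p):
    return cv2.projectPoints(np.array(p,float).reshape(-1,3),f["rvec"],f["tvec"],f["K"],None)[0].reshape(-1,2)
E
python3 - <<'E'
from h import *
f=cam("top"); im=f["pixels"]
cv2.imwrite("pics/top1.png",cv2.resize(im[130:260,245:400],None,fx=4.6,fy=4.6,interpolation=cv2.INTER_CUBIC))
s=cam("scene"); cv2.imwrite("pics/sc1.png",cv2.resize(s["pixels"][160:275,275:395],None,fx=5,fy=5,interpolation=cv2.INTER_CUBIC))
hsv=cv2.cvtColor(im,cv2.COLOR_BGR2HSV); m=((hsv[...,1]<70)&(hsv[...,2]>60)).astype(np.uint8)
n,l,st,c=cv2.connectedComponentsWithStats(m)
for i in range(1,n):
    x,y,w,h,a=st[i]
    if 240<c[i][0]<430 and 90<c[i][1]<300 and a>30:
        r=cv2.minAreaRect(np.argwhere(l==i)[:,::-1].astype(np.float32)); print(i,st[i],c[i],r)
        print(np.array([ray(f,p,z)[:2] for z in(5,20) for p in cv2.boxPoints(r)]).round(0).tolist())
E
```

```text
93 [ 362   95   50   64 2238] [387.30116175 126.24754245] ((387.1908874511719, 125.71576690673828), (60.615135192871094, 38.262901306152344), 75.0685806274414)
[[886.0, -158.0], [918.0, -269.0], [740.0, -316.0], [709.0, -206.0], [881.0, -156.0], [912.0, -266.0], [737.0, -313.0], [706.0, -204.0]]
102 [ 259  137   66  113 3420] [290.71345029 196.98421053] ((287.88787841796875, 191.6248779296875), (110.5760498046875, 41.824607849121094), 70.97439575195312)
[[744.0, 172.0], [787.0, 54.0], [478.0, -58.0], [436.0, 57.0], [741.0, 169.0], [784.0, 53.0], [478.0, -58.0], [437.0, 56.0]]
113 [ 340  178   45   51 1232] [362.41720779 202.90097403] ((362.4117431640625, 202.85293579101562), (28.301006317138672, 44.25387954711914), 32.47119140625)
[[546.0, -95.0], [658.0, -164.0], [614.0, -236.0], [503.0, -166.0], [546.0, -95.0], [656.0, -163.0], [613.0, -233.0], [503.0, -165.0]]
123 [393 248  16  25 190] [400.32105263 262.67894737] ((399.2931213378906, 260.4827575683594), (24.14039421081543, 10.584634780883789), 68.19859313964844)
[[439.0, -247.0], [451.0, -276.0], [386.0, -303.0], [375.0, -274.0], [440.0, -245.0], [452.0, -273.0], [388.0, -299.0], [376.0, -271.0]]
```

View pics/top1.png

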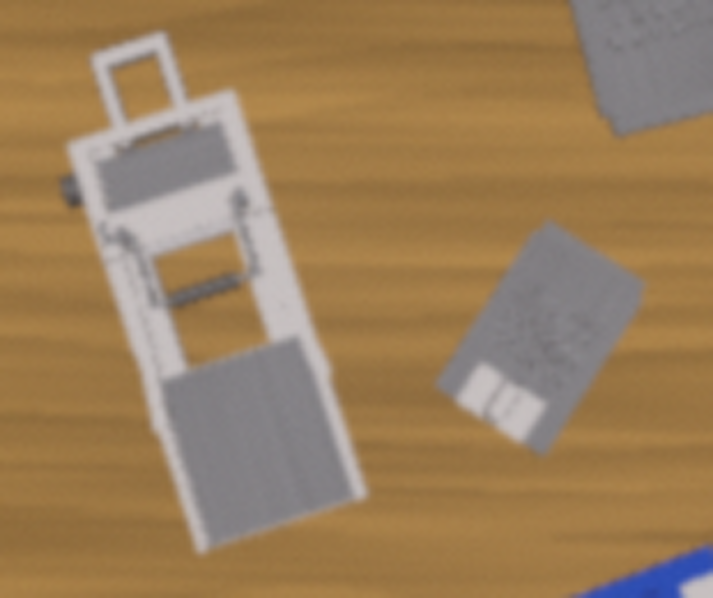

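View pics/sc1.png

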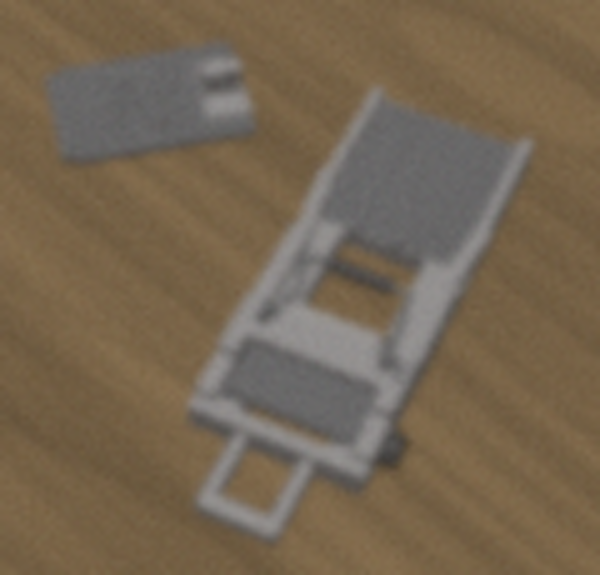

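The crop confirms it. The small grey insert has its grip end at crop (500,400) and its leading edge at the upper right, (595,255). The slicer's open end is at crop (203,549)-(364,495), the handle end at (95,55)-(165,33), and the grip bar at (168,302)-(240,280). Next I'll work out the slicer pose and the first move.

```bash
cat >> h.py <<'E'
def goal(p,yaw=None,pts=None):
    """slide/twist from present pose to TCP p with tool y at angle yaw (deg, mod 180)"""
    s=sensors.get_state(); r=R.from_quat(np.roll(s["tool_rot"],-1)); M=r.as_matrix()
    sl=M.T@(np.array(p)-s["tcp_pos"])/1000
    tw=np.zeros(3)
    if yaw is not None:
        c=[]
        for a in(yaw,yaw+180):
            a=np.radians(a); y=np.array([np.cos(a),np.sin(a),0]); z=np.array([0,0,-1.]); T=np.c_[np.cross(y,z),y,z]
            c.append((r.inv()*R.from_matrix(T)).as_rotvec())
        c.sort(key=np.linalg.norm); tw=c
    print("slide",sl.round(4),"twist",np.round(tw,3).tolist(),"j6",s["joints"][5].round(2))
E
python3 - <<'E'
from h import *
f=cam("top")
c=lambda u,v:(245+(u+.5)/4.6-.5,130+(v+.5)/4.6-.5)
g=lambda u,v,z:ray(f,c(u,v),z)[:2]
A,B=g(203,549,25),g(364,495,25); C,D=g(70,143,25),g(237,92,25); H=(g(95,55,16)+g(165,33,16))/2
bar=(g(168,302,36)+g(240,280,36))/2
print(A,B,C,D,H,"bar",bar)
print("w",np.linalg.norm(A-B),np.linalg.norm(C-D),"len",np.linalg.norm((A+B)/2-H))
ang=lambda d:np.degrees(np.arctan2(d[1],d[0]))
print([ang(d).round(2) for d in(C-A,D-B,H-(A+B)/2,(bar-(A+B)/2))],ang(A-B)-90, "bar->open",np.linalg.norm(bar-(A+B)/2),"want155")
# subpixel side edges from mask, fit lines
im=f["pixels"]; hsv=cv2.cvtColor(im,cv2.COLOR_BGR2HSV); m=((hsv[...,1]<70)&(hsv[...,2]>60))
for r in range(165,240,12):
    row=np.flatnonzero(m[r,255:335])+255; print(r,row.min(),row.max(),[ray(f,(x,r),25)[:2].round(0).tolist() for x in(row.min()-.5,row.max()+.5)])
E
```

```text
[442.19248555  47.78095015] [477.60087155 -52.65602399] [697.6879396  138.09782549] [732.17848792  32.44300706] [764.09166403 102.65817074] bar [603.64286185  49.71073856]
w 106.4957256143279 111.14197488322574 len 321.837998001221
[np.float64(19.47), np.float64(18.48), np.float64(19.06), np.float64(19.94)] 19.419762698955978 bar->open 152.91307285323396 want155
165 261 300 [[685.0, 136.0], [687.0, 19.0]]
177 264 304 [[650.0, 126.0], [652.0, 6.0]]
189 268 308 [[615.0, 114.0], [617.0, -6.0]]
201 272 312 [[580.0, 101.0], [582.0, -18.0]]
213 276 316 [[545.0, 88.0], [547.0, -31.0]]
225 280 320 [[511.0, 76.0], [513.0, -43.0]]
237 284 324 [[476.0, 64.0], [478.0, -55.0]]
```

```bash
python3 -c "
from h import *
goal([604,49,120],19.3)"
```

```text
slide [-0.5293 -0.3546  0.0844] twist [[-0.001, 0.0, 0.806], [-0.0, -0.001, -2.335]] j6 -0.05
```

```bash
python3 -m handwheel '[{"slide":[-0.035,-0.023,0],"twist":[0,0,0],"grip":150},{"slide":[-0.07,-0.047,0],"twist":[0,0,0],"grip":150},{"slide":[-0.105,-0.07,0],"twist":[0,0,0],"grip":150},{"slide":[-0.14,-0.094,0],"twist":[0,0,0],"grip":150},{"slide":[-0.17,-0.114,0.01],"twist":[0,0,0],"grip":150}]'
python3 -m handwheel '[{"slide":[-0.035,-0.023,0],"twist":[0,0,0],"grip":150},{"slide":[-0.07,-0.047,0],"twist":[0,0,0],"grip":150},{"slide":[-0.105,-0.07,0],"twist":[0,0,0],"grip":150},{"slide":[-0.14,-0.094,0],"twist":[0,0,0],"grip":150},{"slide":[-0.17,-0.114,0.01],"twist":[0,0,0],"grip":150}]'
python3 -m handwheel '[{"slide":[-0.03,-0.02,0],"twist":[0,0,0.12],"grip":150},{"slide":[-0.06,-0.04,0],"twist":[0,0,0.24],"grip":150},{"slide":[-0.09,-0.06,0],"twist":[0,0,0.36],"grip":150},{"slide":[-0.12,-0.08,0],"twist":[0,0,0.48],"grip":150},{"slide":[-0.15,-0.1,0.01],"twist":[0,0,0.6],"grip":150}]'
python3 -c "
from h import *
goal([604,49,120],19.3); print(sensors.get_state())"
```

```text
clock: 0.67
tcp_pos: [378.3, 415.9, 195.8]
tool_rot: [0.001, 0.212, 0.977, 0.001]
ft_force: [1.5, 0.9, 0.0]
finger_gap: 35.1
finger_force: 0.0
clock: 1.08
tcp_pos: [486.2, 241.2, 185.9]
tool_rot: [0.001, 0.212, 0.977, 0.001]
ft_force: [1.2, 0.5, 0.0]
finger_gap: 35.4
finger_force: 0.0
clock: 1.5
tcp_pos: [581.2, 88.1, 175.9]
tool_rot: [0.001, 0.494, 0.869, 0.001]
ft_force: [0.8, 1.0, 0.1]
finger_gap: 35.6
finger_force: 0.0
slide [-0.0452 -0.0005  0.056 ] twist [[0.003, 0.001, 0.2], [-0.001, 0.004, -2.942]] j6 -0.44
{'clock': 1.5, 'joints': array([ 9.87763881e-02,  4.22709974e-01,  1.77553703e+00,  8.00782379e-05,
        9.40637978e-01, -4.38172755e-01]), 'joint_vel': array([-0.67679817,  0.3671781 , -0.22669891,  0.00176866, -0.14050788,
        0.75940296]), 'joint_torque': array([  6.46797135, -91.18257523, -35.11509418,  -0.21508827,
         1.50069907,  -2.6276806 ]), 'tcp_pos': array([581.18375015,  88.06899322, 175.94212208]), 'tool_rot': array([1.08652797e-03, 4.94228045e-01, 8.69331241e-01, 8.08314855e-04]), 'ft_force': array([0.83083275, 0.97622372, 0.06709131]), 'torque': array([-0.0220524 ,  0.01331679, -0.00507743]), 'finger_force': 0.0, 'finger_gap': 35.62803230959735}
```

Go over the bar, then look from both cameras.

```bash
python3 -m handwheel '[{"slide":[-0.022,0,0.02],"twist":[0,0,0.1],"grip":150},{"slide":[-0.045,0,0.055],"twist":[0,0,0.2],"grip":150},{"slide":[-0.045,0,0.055],"twist":[0,0,0.2],"grip":150},{"slide":[-0.045,0,0.055],"twist":[0,0,0.2],"grip":150},{"slide":[-0.045,0,0.055],"twist":[0,0,0.2],"grip":150}]'
python3 - <<'E'
from h import *
goal([604,49,120],19.3)
s=cam("scene"); f=cam("top")
a=cv2.resize(s["pixels"][150:270,290:400],None,fx=4,fy=4,interpolation=cv2.INTER_CUBIC)
b=cv2.resize(f["pixels"][130:250,255:345],None,fx=4,fy=4,interpolation=cv2.INTER_CUBIC)
cv2.imwrite("pics/n1.png",np.hstack([a,b]))
d=np.array([np.cos(np.radians(19.3)),np.sin(np.radians(19.3)),0])
for n,q in(("scene",s),("top",f)):
    print(n,proj(q,[[604,49,36],np.array([604,49,36])+22*np.array([-d[1],d[0],0]),np.array([604,49,36])-22*np.array([-d[1],d[0],0]),sensors.get_state()["tcp_pos"]]).round(1).tolist())
E
```

```text
clock: 1.92
tcp_pos: [602.6, 51.4, 119.8]
tool_rot: [-0.0, 0.576, 0.818, -0.0]
ft_force: [0.5, 0.2, 0.9]
finger_gap: 35.2
finger_force: 0.0
slide [-0.0028  0.0005 -0.0002] twist [[-0.0, -0.0, 0.007], [0.0, -0.0, -3.134]] j6 -0.31
scene [[346.2, 213.7], [352.8, 216.3], [339.6, 211.2], [348.4, 196.4]]
top [[289.2, 192.7], [282.0, 195.1], [296.5, 190.4], [285.3, 190.4]]
```

View pics/n1.png

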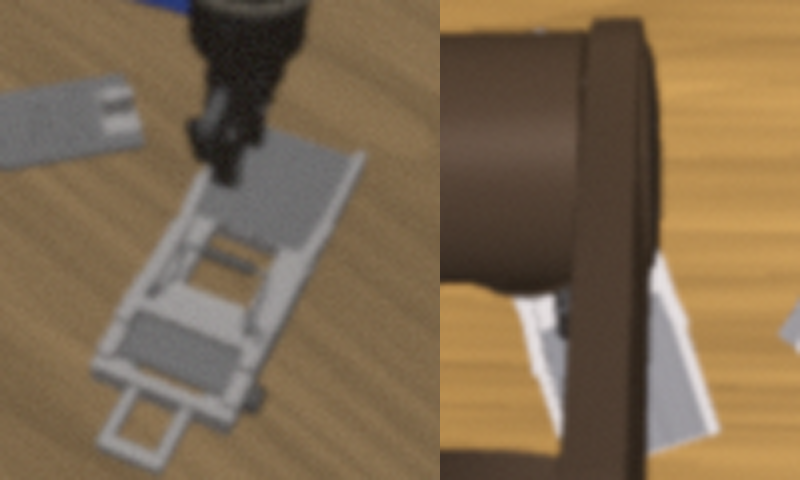

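The scene view shows the bar centre at about (347,214), where (346,214) was predicted, and the fingertips at (347,196) are above it. Descending onto the bar.

```bash
python3 -m handwheel '[{"slide":[-0.003,0,0.03],"twist":[0,0,0.007],"grip":150},{"slide":[-0.003,0,0.06],"twist":[0,0,0.007],"grip":150},{"slide":[-0.003,0,0.085],"twist":[0,0,0.007],"grip":150},{"slide":[-0.003,0,0.1],"twist":[0,0,0.007],"grip":150},{"slide":[-0.003,0,0.1],"twist":[0,0,0.007],"grip":150}]'
python3 -m handwheel '[{"slide":[0,0,0],"twist":[0,0,0],"grip":180},{"slide":[0,0,0],"twist":[0,0,0],"grip":200},{"slide":[0,0,0],"twist":[0,0,0],"grip":230},{"slide":[0,0,0],"twist":[0,0,0],"grip":240},{"slide":[0,0,0],"twist":[0,0,0],"grip":240}]'
```

```text
clock: 2.43
tcp_pos: [602.1, 49.3, 17.8]
tool_rot: [-0.001, 0.578, 0.816, -0.001]
ft_force: [-1.5, -0.2, 0.1]
finger_gap: 35.0
finger_force: 0.0
clock: 2.85
tcp_pos: [604.3, 48.4, 20.6]
tool_rot: [0.001, 0.579, 0.815, 0.0]
ft_force: [-0.3, 0.3, 0.0]
finger_gap: 5.2
finger_force: 0.0
```

Run:
```python
from h import *
s=cam("scene"); st=sensors.get_state(); print(st["tcp_pos"],st["finger_gap"],st["finger_force"],st["ft_force"])
cv2.imwrite("pics/n2.png",cv2.resize(s["pixels"][180:250,310:380],None,fx=8,fy=8,interpolation=cv2.INTER_CUBIC))
print(proj(s,[st["tcp_pos"],[604,49,36]]))
```

```text
[604.1701828   48.37326512  20.32996817] 5.223808881991151 0.0 [ 0.1694508  0.026205  -0.4279563]
[[345.75917326 216.67623771]
 [346.15318084 213.71297244]]
```

View pics/n2.png

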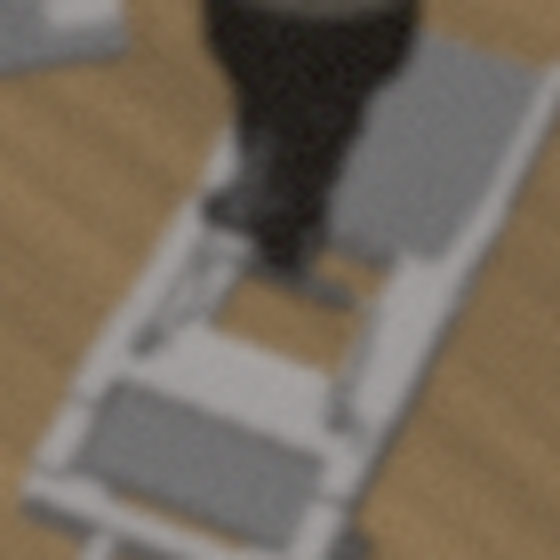

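The picture shows the bar in its place, right end at (354,217), with the fingers at its middle near (344,213). The gap of 5 mm with no pad force says nothing is gripped, so I'll feel along slicer x.

```bash
python3 -m handwheel '[{"slide":[0,0.002,0],"twist":[0,0,0],"grip":240},{"slide":[0,0.004,0],"twist":[0,0,0],"grip":240},{"slide":[0,0.004,0],"twist":[0,0,0],"grip":240}]'
python3 -m handwheel '[{"slide":[0,-0.004,0],"twist":[0,0,0],"grip":240},{"slide":[0,-0.008,0],"twist":[0,0,0],"grip":240},{"slide":[0,-0.008,0],"twist":[0,0,0],"grip":240}]'
```

```text
clock: 3.15
tcp_pos: [608.1, 49.8, 19.6]
tool_rot: [0.0, 0.579, 0.815, 0.0]
ft_force: [-0.0, 0.3, -0.3]
finger_gap: 5.1
finger_force: 0.0
clock: 3.4
tcp_pos: [598.5, 46.8, 19.3]
tool_rot: [-0.001, 0.579, 0.815, -0.0]
ft_force: [-0.6, -0.8, 0.0]
finger_gap: 4.9
finger_force: 0.0
```

Run:
```python
from h import *
s=cam("scene"); im=np.mean([s["pixels"]]+[cam("scene")["pixels"] for _ in range(3)],0).mean(2); b=cv2.imread("pics/scene0.png").astype(float).mean(2)
st=sensors.get_state(); print(proj(s,[st["tcp_pos"],[604,49,36]]).round(1))
print("    ",list(range(332,362)))
for r in range(196,226): print(r,' '.join(f"{int(im[r,c]):3d}" for c in range(334,362)),' | ',' '.join(f"{int(b[r,c]):3d}" for c in range(334,362)))
```

```text
[[346.4 215.8]
 [346.2 213.7]]
     [332, 333, 334, 335, 336, 337, 338, 339, 340, 341, 342, 343, 344, 345, 346, 347, 348, 349, 350, 351, 352, 353, 354, 355, 356, 357, 358, 359, 360, 361]
196  98  99 104 117 132 126  89  54  49  51  45  39  32  30  27  27  29  32  29  38  57  80  99 109 110 112 111 111  |   92  91  97 112 125 137 133 118 107 103 107 105 105 105 101 103 104 102 102 101 101 105 104 103 101 103 103 104
197 101 101 111 127 141 132  95  64  58  56  47  39  34  29  30  29  27  29  33  50  73  96 108 110 111 113 112 112  |   92  95 102 119 131 136 126 112 105 105 105 105 104 106 106 102 103 102 102 106 101 105 101 104 104 103 104 102
198 103 108 121 137 146 133 101  70  63  61  49  36  31  30  32  30  29  30  34  56  86 104 110 112 113 111 113 112  |   98  99 112 131 138 133 120 108 102 104 104 104 104 105 105 106 100 103 105 104 104 102 104 103 103 104 106 105
199 108 116 130 146 146 132 100  71  66  59  47  36  32  28  30  29  28  33  39  65  91 107 111 112 111 112 111 112  |   99 106 121 133 138 129 114 103 103 104 104 102 104 104 105 104 102 105 102 104 104 105 105 106 1
[... 5346 characters left out ...]
 143
223 158 159 158 158 156 153 149 141 133 123 116 110 107 107 105 104 105 102 104 113 120 124 135 149 155 156 156 154  |  147 149 147 146 146 143 140 131 122 115 108 104 101  99  97  99  94  92  97 104 111 115 126 137 144 143 144 142
224 157 157 158 158 157 158 157 155 150 143 137 130 120 113 110 108 107 106 111 118 122 126 139 151 157 156 155 152  |  144 145 144 146 146 149 147 144 138 134 128 115 112 104 102  99 100 101 103 108 113 116 131 139 145 146 144 139
225 155 156 156 157 157 158 158 159 158 156 153 150 142 132 126 120 114 111 117 125 122 129 145 153 156 155 155 147  |  146 146 144 144 146 145 148 146 147 142 140 138 129 124 121 111 103 103 109 114 114 117 134 140 145 144 145 133
```

Run:
```python
from h import *
s=cam("scene"); f=cam("top")
for z in(30,36,42): print(z,ray(s,(346.5,215.2),z).round(1))
b=cv2.imread("pics/top0.png").astype(float).mean(2)
for r in range(178,206): print(r,' '.join(f"{int(b[r,c]):3d}" for c in range(276,304)))
```

```text
30 [603.9  50.7  30. ]
36 [607.3  53.6  36. ]
42 [610.7  56.4  42. ]
178 193 194 194 193 194 193 194 193 193 194 193 191 189 189 185 186 187 184 184 175 163 156 172 188 192 192 193 193
179 193 193 194 193 193 192 193 193 192 191 189 182 179 184 184 185 183 180 175 169 167 150 155 179 192 192 193 193
180 193 193 194 193 193 192 191 190 189 185 184 182 180 181 180 175 166 159 150 149 164 152 149 177 190 194 194 194
181 192 193 192 190 191 189 184 185 186 183 180 178 175 165 159 148 140 135 128 135 158 152 145 169 188 192 194 195
182 187 191 189 183 184 186 183 181 179 175 166 155 149 141 136 130 125 124 123 128 153 162 149 156 181 192 194 193
183 176 184 186 183 180 179 175 166 158 148 142 135 131 128 126 125 123 126 124 127 145 166 160 158 180 191 194 193
184 172 180 180 174 165 157 149 142 136 130 129 127 126 125 126 125 126 127 125 127 140 160 159 154 174 188 194 194
185 169 167 157 148 139 134 130 126 125 124 124 125 125 124 125 124 124 125 124 124 133 154 163 151 155 179 191 193
186 159 159 138 124 121 120 118 118 119 119 117 117 119 119 120 119 120 119 120 121 126 144 165 151 149
[... 1516 characters left out ...]
 189
200 177 184 192 194 192 183 153 123 115 114 112 113 114 112 112 113 111 112 110 110 110 110 111 111 111 124 156 182
201 181 183 189 193 192 186 160 131 115 115 114 115 114 113 113 114 114 112 112 113 113 111 113 111 112 117 143 176
202 185 175 185 193 194 190 174 142 120 117 117 117 117 116 116 117 115 116 117 117 116 116 115 116 116 119 137 171
203 187 176 184 192 193 192 182 154 129 121 121 120 119 120 120 119 120 120 119 120 120 120 121 119 120 121 133 160
204 190 181 182 190 194 193 186 162 133 121 121 121 121 122 121 121 122 122 121 121 122 122 123 126 126 130 137 147
205 192 186 178 185 192 193 190 175 143 123 120 119 121 123 121 121 121 121 119 123 125 125 130 136 134 139 140 137
```

The bar checks out near (604,49) in both views. The fingers seem to be behind or above it, so I'll feel further towards +x in small steps.

```bash
m='[{"slide":[0,0.002,0],"twist":[0,0,0],"grip":240}]'
python3 -m handwheel '[{"slide":[0,0.004,0],"twist":[0,0,0],"grip":240},{"slide":[0,0.008,0],"twist":[0,0,0],"grip":240},{"slide":[0,0.009,0],"twist":[0,0,0],"grip":240},{"slide":[0,0.009,0],"twist":[0,0,0],"grip":240}]' | egrep "tcp|ft"
python3 -m handwheel '[{"slide":[0,0.002,0],"twist":[0,0,0],"grip":240},{"slide":[0,0.003,0],"twist":[0,0,0],"grip":240}]' | egrep "tcp|ft"
python3 -m handwheel '[{"slide":[0,0.002,0],"twist":[0,0,0],"grip":240},{"slide":[0,0.003,0],"twist":[0,0,0],"grip":240}]' | egrep "tcp|ft"
python3 -m handwheel '[{"slide":[0,0.002,0],"twist":[0,0,0],"grip":240},{"slide":[0,0.003,0],"twist":[0,0,0],"grip":240}]' | egrep "tcp|ft"
```

```text
tcp_pos: [609.0, 50.2, 19.5]
ft_force: [-1.2, 0.6, 0.5]
tcp_pos: [611.4, 51.1, 19.5]
ft_force: [0.7, 0.4, -0.3]
tcp_pos: [614.3, 52.1, 19.5]
ft_force: [0.5, 0.2, 1.2]
tcp_pos: [617.2, 53.0, 19.5]
ft_force: [-1.1, 0.3, -0.5]
```

Run:
```python
from h import *
s=cam("scene"); im=np.mean([s["pixels"]]+[cam("scene")["pixels"] for _ in range(3)],0)
b=cv2.imread("pics/scene0.png")
g=lambda a:cv2.resize(np.clip((a[180:235,325:365].astype(float))*1.5,0,255).astype(np.uint8),None,fx=10,fy=10,interpolation=cv2.INTER_CUBIC)
A=g(im)
st=sensors.get_state()
for p in proj(s,[st["tcp_pos"]]): cv2.circle(A,(int((p[0]-324.5)*10),int((p[1]-179.5)*10)),4,(0,0,255),-1)
cv2.imwrite("pics/n3.png",np.hstack([A,g(b)]))
```

```text
(no output)
```

View pics/n3.png

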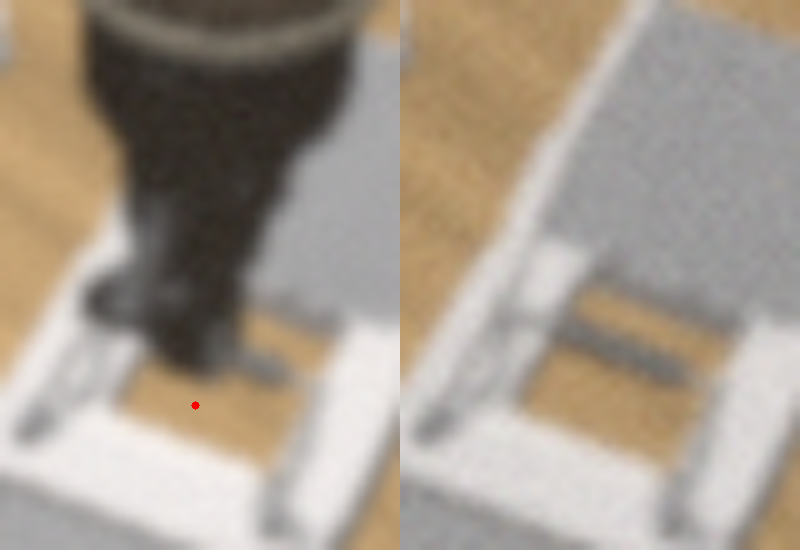

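The fingertips end at panel (200,375), about 3 px above the reported TCP at (195,405). So the real finger ends are roughly 20 mm higher than reported and pass over the bar. I'll confirm by touching down on the bar's top.

```bash
python3 -c "
from h import *
print(bot.grasp_offset)"
python3 -m handwheel '[{"slide":[0,-0.007,0],"twist":[0,0,0],"grip":240},{"slide":[0,-0.0135,0],"twist":[0,0,0],"grip":240},{"slide":[0,-0.0135,0],"twist":[0,0,0],"grip":240},{"slide":[0,-0.0135,0],"twist":[0,0,0],"grip":240}]' | egrep "tcp|ft"
python3 -m handwheel '[{"slide":[0,0,0.001],"twist":[0,0,0],"grip":240},{"slide":[0,0,0.002],"twist":[0,0,0],"grip":240},{"slide":[0,0,0.002],"twist":[0,0,0],"grip":240}]' | egrep "tcp|ft"
python3 -m handwheel '[{"slide":[0,0,0.001],"twist":[0,0,0],"grip":240},{"slide":[0,0,0.002],"twist":[0,0,0],"grip":240},{"slide":[0,0,0.002],"twist":[0,0,0],"grip":240}]' | egrep "tcp|ft"
```

```text
18.700000000000003
tcp_pos: [603.5, 48.3, 19.6]
ft_force: [1.4, -0.7, 0.2]
tcp_pos: [604.3, 48.5, 17.3]
ft_force: [0.6, 0.1, 0.0]
tcp_pos: [604.0, 48.6, 15.2]
ft_force: [-0.2, 0.3, -0.9]
```

```bash
python3 -m handwheel '[{"slide":[0,0,0.001],"twist":[0,0,0],"grip":240},{"slide":[0,0,0.002],"twist":[0,0,0],"grip":240},{"slide":[0,0,0.002],"twist":[0,0,0],"grip":240}]' | egrep "tcp|ft"
python3 -m handwheel '[{"slide":[0,0,0.001],"twist":[0,0,0],"grip":240},{"slide":[0,0,0.002],"twist":[0,0,0],"grip":240},{"slide":[0,0,0.002],"twist":[0,0,0],"grip":240}]' | egrep "tcp|ft"
python3 -m handwheel '[{"slide":[0,0,0.001],"twist":[0,0,0],"grip":240},{"slide":[0,0,0.002],"twist":[0,0,0],"grip":240},{"slide":[0,0,0.002],"twist":[0,0,0],"grip":240}]' | egrep "tcp|ft"
```

```text
tcp_pos: [604.4, 48.6, 13.9]
ft_force: [-1.5, -0.8, 9.7]
tcp_pos: [604.8, 48.6, 13.1]
ft_force: [-5.9, 0.1, 31.1]
tcp_pos: [605.3, 48.6, 12.3]
ft_force: [-12.0, -0.6, 50.6]
```

Contact comes at a reported z of about 14 with the bar top at 41, so the real finger ends are about 27 mm above the reported TCP. I'll back up, open, descend to z≈-4 and grip.

```bash
python3 -m handwheel '[{"slide":[0,0,-0.01],"twist":[0,0,0],"grip":150},{"slide":[0,0,-0.01],"twist":[0,0,0],"grip":150},{"slide":[0,0,-0.01],"twist":[0,0,0],"grip":150},{"slide":[0,0,-0.01],"twist":[0,0,0],"grip":150}]' 
python3 -m handwheel '[{"slide":[0,0,0.008],"twist":[0,0,0],"grip":150},{"slide":[0,0,0.016],"twist":[0,0,0],"grip":150},{"slide":[0,0,0.023],"twist":[0,0,0],"grip":150},{"slide":[0,0,0.023],"twist":[0,0,0],"grip":150}]'
```

```text
clock: 6.65
tcp_pos: [604.0, 48.5, 19.2]
tool_rot: [-0.0, 0.579, 0.815, -0.0]
ft_force: [-0.8, -0.0, 0.6]
finger_gap: 35.0
finger_force: 0.0
clock: 6.98
tcp_pos: [602.7, 48.4, -5.8]
tool_rot: [-0.001, 0.579, 0.815, -0.001]
ft_force: [-0.2, -0.2, -0.5]
finger_gap: 35.0
finger_force: 0.0
```

```bash
python3 -m handwheel '[{"slide":[0,0,0],"twist":[0,0,0],"grip":200},{"slide":[0,0,0],"twist":[0,0,0],"grip":240},{"slide":[0,0,0],"twist":[0,0,0],"grip":250},{"slide":[0,0,0],"twist":[0,0,0],"grip":250},{"slide":[0,0,0],"twist":[0,0,0],"grip":250}]'
```

```text
clock: 7.4
tcp_pos: [606.2, 49.1, -3.0]
tool_rot: [0.001, 0.579, 0.815, 0.001]
ft_force: [8.5, 6.6, -7.4]
finger_gap: 7.6
finger_force: 58.3
```

```bash
python3 -m handwheel '[{"slide":[0,0.001,-0.007],"twist":[0,0,0],"grip":250},{"slide":[0,0.003,-0.014],"twist":[0,0,0],"grip":250},{"slide":[0,0.006,-0.021],"twist":[0,0,0],"grip":250},{"slide":[0,0.0095,-0.027],"twist":[0,0,0],"grip":250},{"slide":[0,0.0095,-0.027],"twist":[0,0,0],"grip":250}]'
```

```text
clock: 7.82
tcp_pos: [614.4, 51.7, 24.6]
tool_rot: [0.001, 0.579, 0.815, 0.001]
ft_force: [2.8, -0.9, -2.5]
finger_gap: 7.4
finger_force: 59.1
```

```bash
python3 -m handwheel '[{"slide":[0,0.005,-0.0055],"twist":[0,0,0],"grip":250},{"slide":[0,0.010,-0.010],"twist":[0,0,0],"grip":250},{"slide":[0,0.016,-0.014],"twist":[0,0,0],"grip":250},{"slide":[0,0.023,-0.0165],"twist":[0,0,0],"grip":250},{"slide":[0,0.028,-0.018],"twist":[0,0,0],"grip":250}]'
python3 -m handwheel '[{"slide":[0,0.004,-0.001],"twist":[0,0,0],"grip":250},{"slide":[0,0.006,-0.001],"twist":[0,0,0],"grip":250},{"slide":[0,0.006,-0.001],"twist":[0,0,0],"grip":250}]'
```

```text
clock: 8.23
tcp_pos: [638.9, 60.4, 43.3]
tool_rot: [-0.0, 0.579, 0.815, -0.001]
ft_force: [-11.8, -1.3, 32.1]
finger_gap: 7.7
finger_force: 62.8
clock: 8.48
tcp_pos: [647.1, 63.1, 44.3]
tool_rot: [0.001, 0.579, 0.815, 0.001]
ft_force: [-0.1, 0.6, 17.5]
finger_gap: 7.5
finger_force: 62.8
```

```bash
python3 -m handwheel '[{"slide":[0,0,0],"twist":[0,0,0],"grip":200},{"slide":[0,0,0],"twist":[0,0,0],"grip":150},{"slide":[0,0,0],"twist":[0,0,0],"grip":150},{"slide":[0,0,-0.01],"twist":[0,0,0],"grip":150},{"slide":[0,0,-0.03],"twist":[0,0,0],"grip":150}]'
python3 -m handwheel '[{"slide":[0,0,-0.03],"twist":[0,0,0],"grip":150},{"slide":[0,0,-0.06],"twist":[0,0,0],"grip":150},{"slide":[0,0,-0.08],"twist":[0,0,0],"grip":100},{"slide":[0,0,-0.08],"twist":[0,0,0],"grip":100},{"slide":[0,0,-0.08],"twist":[0,0,0],"grip":100}]'
python3 - <<'E'
from h import *
s=cam("scene")
d=np.array([.944,.331,0]); o=np.array([606,49.5,0])+5*d
print(proj(s,[o+42*d+[0,0,82],o-5*d+[0,0,36]]))
cv2.imwrite("pics/n4.png",cv2.resize(s["pixels"][160:250,270:400],None,fx=6,fy=6,interpolation=cv2.INTER_CUBIC))
goal([537,-138.4,100],58.1)
E
```

```text
clock: 8.9
tcp_pos: [643.2, 62.7, 71.0]
tool_rot: [-0.002, 0.579, 0.815, -0.001]
ft_force: [0.2, -0.2, -0.4]
finger_gap: 35.3
finger_force: 0.0
clock: 9.32
tcp_pos: [645.8, 62.9, 154.2]
tool_rot: [0.001, 0.579, 0.815, 0.001]
ft_force: [0.2, -0.8, -0.5]
finger_gap: 51.9
finger_force: 0.0
[[339.81805371 216.54202859]
 [345.82232807 214.18254532]]
slide [-0.1544 -0.1683  0.0528] twist [[0.0, 0.0, -0.678], [0.0, -0.0, 2.464]] j6 -0.29
```

View pics/n4.png

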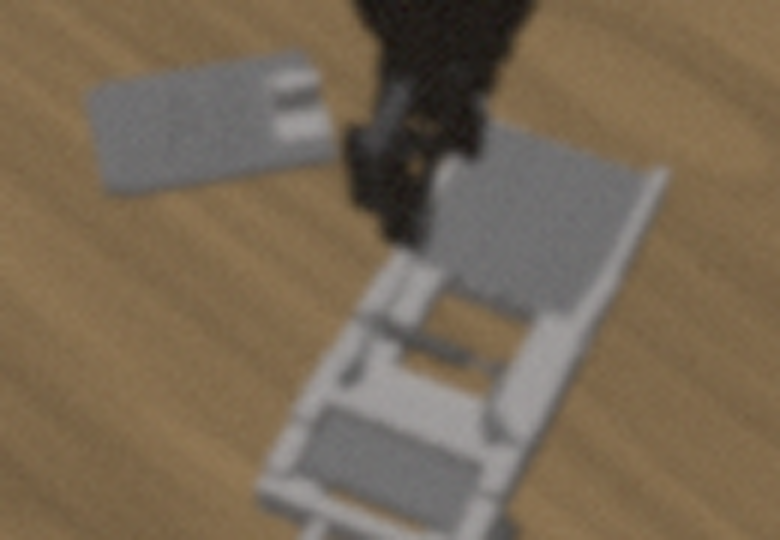

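The picture shows the clip standing up, bar at about (342,217) with its legs rising from the hinges. Moving over the insert's fin.

```bash
python3 -m handwheel '[{"slide":[-0.026,-0.028,0],"twist":[0,0,-0.12],"grip":100},{"slide":[-0.052,-0.056,0],"twist":[0,0,-0.24],"grip":100},{"slide":[-0.078,-0.085,0.01],"twist":[0,0,-0.36],"grip":100},{"slide":[-0.104,-0.113,0.02],"twist":[0,0,-0.48],"grip":100},{"slide":[-0.13,-0.141,0.03],"twist":[0,0,-0.6],"grip":100}]'
python3 - <<'E'
from h import *
goal([537,-138.4,60],58.1)
s=cam("scene"); d=np.array([.944,.331,0]); o=np.array([606,49.5,0])+5*d
for t in(0,.9,1.1,1.3,1.5):
    a=t+.042; print(t,proj(s,[o+(43-48*np.cos(a))*d+[0,0,34+48*np.sin(a)]]).round(1))
E
```

```text
clock: 9.78
tcp_pos: [554.7, -104.3, 122.1]
tool_rot: [-0.001, 0.315, 0.949, -0.0]
ft_force: [0.6, -0.3, 0.2]
finger_gap: 51.7
finger_force: 0.0
slide [-0.0064 -0.0379  0.0621] twist [[-0.001, -0.002, -0.085], [-0.003, 0.001, 3.057]] j6 -1.17
0 [[345.8 214.2]]
0.9 [[343.6 211.6]]
1.1 [[342.5 212.7]]
1.3 [[341.2 214.3]]
1.5 [[339.9 216.4]]
```

```bash
python3 -m handwheel '[{"slide":[-0.0065,-0.038,0.03],"twist":[0,0,-0.085],"grip":100},{"slide":[-0.0065,-0.038,0.062],"twist":[0,0,-0.085],"grip":100},{"slide":[-0.0065,-0.038,0.1],"twist":[0,0,-0.085],"grip":100},{"slide":[-0.0065,-0.038,0.125],"twist":[0,0,-0.085],"grip":100},{"slide":[-0.0065,-0.038,0.125],"twist":[0,0,-0.085],"grip":100}]'
python3 -m handwheel '[{"slide":[0,0,0.006],"twist":[0,0,0],"grip":100},{"slide":[0,0,0.012],"twist":[0,0,0],"grip":100},{"slide":[0,0,0.014],"twist":[0,0,0],"grip":100},{"slide":[0,0,0.014],"twist":[0,0,0],"grip":100}]'
```

```text
clock: 10.25
tcp_pos: [534.6, -136.5, -6.8]
tool_rot: [-0.005, 0.278, 0.961, 0.0]
ft_force: [-2.3, 1.1, -0.9]
finger_gap: 51.8
finger_force: 0.0
clock: 10.58
tcp_pos: [539.6, -137.5, -14.9]
tool_rot: [0.001, 0.277, 0.961, -0.0]
ft_force: [0.3, -0.2, 0.8]
finger_gap: 52.5
finger_force: 0.0
```

```bash
python3 -m handwheel '[{"slide":[0,0,0.003],"twist":[0,0,0],"grip":150},{"slide":[0,0,0.003],"twist":[0,0,0],"grip":190},{"slide":[0,0,0.003],"twist":[0,0,0],"grip":205},{"slide":[0,0,0.003],"twist":[0,0,0],"grip":205}]'
python3 -m handwheel '[{"slide":[0,0,0],"twist":[0,0,0],"grip":230},{"slide":[0,0,0],"twist":[0,0,0],"grip":250},{"slide":[0,0,0],"twist":[0,0,0],"grip":250},{"slide":[0,0,0],"twist":[0,0,0],"grip":250}]'
```

```text
clock: 10.92
tcp_pos: [539.2, -137.5, -18.2]
tool_rot: [0.0, 0.278, 0.961, -0.0]
ft_force: [-0.2, -0.7, -0.4]
finger_gap: 16.9
finger_force: 0.0
clock: 11.25
tcp_pos: [539.3, -137.5, -18.1]
tool_rot: [0.0, 0.278, 0.961, 0.0]
ft_force: [-1.2, 0.4, 6.6]
finger_gap: 10.5
finger_force: 59.5
```

The fin is gripped. Lift, then work out the move to the mouth.

```bash
python3 -m handwheel '[{"slide":[0,0,-0.02],"twist":[0,0,0],"grip":250},{"slide":[0,0,-0.05],"twist":[0,0,0],"grip":250},{"slide":[0,0,-0.08],"twist":[0,0,0],"grip":250},{"slide":[0,0,-0.08],"twist":[0,0,0],"grip":250},{"slide":[0,0,-0.08],"twist":[0,0,0],"grip":250}]'
python3 - <<'E'
from h import *
goal([446,-5.9,62],109.25)
E
```

```text
clock: 11.67
tcp_pos: [540.2, -137.9, 63.0]
tool_rot: [0.002, 0.278, 0.961, -0.0]
ft_force: [-0.4, 0.7, -1.4]
finger_gap: 10.6
finger_force: 58.7
slide [0.1501 0.0614 0.0006] twist [[-0.001, 0.003, -0.899], [0.004, 0.001, 2.243]] j6 -1.31
```

```bash
python3 -m handwheel '[{"slide":[0.03,0.012,0],"twist":[0,0,-0.11],"grip":250},{"slide":[0.06,0.025,0],"twist":[0,0,-0.22],"grip":250},{"slide":[0.09,0.037,0],"twist":[0,0,-0.33],"grip":250},{"slide":[0.12,0.05,0],"twist":[0,0,-0.44],"grip":250},{"slide":[0.15,0.061,0],"twist":[0,0,-0.55],"grip":250}]'
python3 -m handwheel '[{"slide":[0,0,0],"twist":[0,0,-0.11],"grip":250},{"slide":[0,0,0],"twist":[0,0,-0.22],"grip":250},{"slide":[0,0,0],"twist":[0,0,-0.34],"grip":250},{"slide":[0,0,0],"twist":[0,0,-0.348],"grip":250},{"slide":[0,0,0],"twist":[0,0,-0.348],"grip":250}]'
python3 - <<'E'
from h import *
goal([446,-5.9,62],109.25)
s=cam("scene"); f=cam("top")
a=cv2.resize(s["pixels"][120:240,300:400],None,fx=4,fy=4,interpolation=cv2.INTER_CUBIC)
b=cv2.resize(f["pixels"][170:290,260:360],None,fx=4,fy=4,interpolation=cv2.INTER_CUBIC)
cv2.imwrite("pics/n5.png",np.hstack([a,b]))
E
```

```text
clock: 12.08
tcp_pos: [442.9, -4.8, 60.5]
tool_rot: [-0.001, 0.004, 1.0, 0.0]
ft_force: [1.6, 1.1, -0.5]
finger_gap: 10.8
finger_force: 58.7
clock: 12.5
tcp_pos: [444.1, -5.8, 60.8]
tool_rot: [-0.001, -0.165, 0.986, 0.0]
ft_force: [0.6, 0.3, -1.7]
finger_gap: 11.2
finger_force: 58.8
slide [-0.0018 -0.0007 -0.0012] twist [[0.0, -0.001, -0.003], [-0.002, -0.001, 3.138]] j6 -1.98
```

View pics/n5.png

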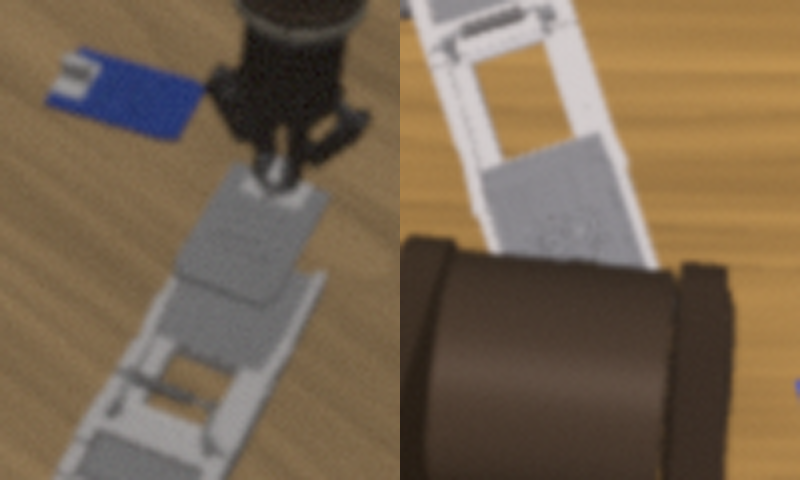

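The view shows the insert held flat and aligned above the open end (leading edge at panel (220,290)), with the clip up. Lowering onto the bed.

```bash
python3 -m handwheel '[{"slide":[-0.001,-0.0005,0.025],"twist":[0,0,0],"grip":250},{"slide":[-0.001,-0.0005,0.045],"twist":[0,0,0],"grip":250},{"slide":[-0.001,-0.0005,0.056],"twist":[0,0,0],"grip":250},{"slide":[-0.001,-0.0005,0.06],"twist":[0,0,0],"grip":250},{"slide":[-0.001,-0.0005,0.06],"twist":[0,0,0],"grip":250}]' | egrep "tcp|ft"
python3 -m handwheel '[{"slide":[0,0,0.0005],"twist":[0,0,0],"grip":250},{"slide":[0,0,0.001],"twist":[0,0,0],"grip":250},{"slide":[0,0,0.001],"twist":[0,0,0],"grip":250}]' | egrep "tcp|ft"
python3 -m handwheel '[{"slide":[0,0,0.0005],"twist":[0,0,0],"grip":250},{"slide":[0,0,0.001],"twist":[0,0,0],"grip":250},{"slide":[0,0,0.001],"twist":[0,0,0],"grip":250}]' | egrep "tcp|ft"
```

```text
tcp_pos: [445.1, -6.1, 0.6]
ft_force: [-0.4, -0.3, -1.9]
tcp_pos: [446.3, -6.1, 1.0]
ft_force: [0.5, 0.2, -0.7]
tcp_pos: [445.9, -6.1, -0.4]
ft_force: [-0.7, 0.0, -1.1]
```

```bash
for i in 1; do
python3 -m handwheel '[{"slide":[0,0,0.0005],"twist":[0,0,0],"grip":250},{"slide":[0,0,0.001],"twist":[0,0,0],"grip":250},{"slide":[0,0,0.001],"twist":[0,0,0],"grip":250}]' | egrep "tcp|ft"
python3 -m handwheel '[{"slide":[0,0,0.0005],"twist":[0,0,0],"grip":250},{"slide":[0,0,0.0007],"twist":[0,0,0],"grip":250},{"slide":[0,0,0.0007],"twist":[0,0,0],"grip":250}]' | egrep "tcp|ft"
done
```

```text
tcp_pos: [445.7, -6.0, -1.6]
ft_force: [-0.1, 0.1, -1.9]
tcp_pos: [445.7, -6.1, -2.1]
ft_force: [-1.5, 0.2, 6.7]
```

```bash
python3 -m handwheel '[{"slide":[-0.004,0,-0.0006],"twist":[0,0,0],"grip":250},{"slide":[-0.008,0,-0.0006],"twist":[0,0,0],"grip":250},{"slide":[-0.012,0,-0.0006],"twist":[0,0,0],"grip":250},{"slide":[-0.016,0,-0.0006],"twist":[0,0,0],"grip":250},{"slide":[-0.020,0,-0.0006],"twist":[0,0,0],"grip":250}]'
python3 -m handwheel '[{"slide":[-0.003,0,0],"twist":[0,0,0],"grip":250},{"slide":[-0.006,0,0],"twist":[0,0,0],"grip":250},{"slide":[-0.009,0,0],"twist":[0,0,0],"grip":250},{"slide":[-0.012,0,0],"twist":[0,0,0],"grip":250},{"slide":[-0.015,0,0],"twist":[0,0,0],"grip":250}]'
```

```text
clock: 14.43
tcp_pos: [465.2, 0.7, -1.7]
tool_rot: [0.0, -0.167, 0.986, -0.0]
ft_force: [0.4, 0.1, -1.6]
finger_gap: 11.0
finger_force: 58.8
clock: 14.85
tcp_pos: [479.0, 5.6, -1.7]
tool_rot: [-0.0, -0.167, 0.986, 0.0]
ft_force: [0.1, 0.4, -0.0]
finger_gap: 10.7
finger_force: 58.8
```

```bash
python3 -m handwheel '[{"slide":[-0.002,0,0],"twist":[0,0,0],"grip":250},{"slide":[-0.004,0,0],"twist":[0,0,0],"grip":250},{"slide":[-0.006,0,0],"twist":[0,0,0],"grip":250},{"slide":[-0.008,0,0],"twist":[0,0,0],"grip":250},{"slide":[-0.010,0,0],"twist":[0,0,0],"grip":250}]' | egrep "tcp|ft"
python3 -m handwheel '[{"slide":[-0.002,0,0],"twist":[0,0,0],"grip":250},{"slide":[-0.004,0,0],"twist":[0,0,0],"grip":250},{"slide":[-0.006,0,0],"twist":[0,0,0],"grip":250},{"slide":[-0.008,0,0],"twist":[0,0,0],"grip":250},{"slide":[-0.010,0,0],"twist":[0,0,0],"grip":250}]' | egrep "tcp|ft"
python3 -m handwheel '[{"slide":[-0.002,0,0],"twist":[0,0,0],"grip":250},{"slide":[-0.004,0,0],"twist":[0,0,0],"grip":250},{"slide":[-0.006,0,0],"twist":[0,0,0],"grip":250},{"slide":[-0.008,0,0],"twist":[0,0,0],"grip":250},{"slide":[-0.010,0,0],"twist":[0,0,0],"grip":250}]' | egrep "tcp|ft|rot"
```

```text
tcp_pos: [488.4, 8.8, -1.7]
ft_force: [-0.2, -0.2, -0.8]
tcp_pos: [497.9, 12.1, -1.7]
ft_force: [0.8, -0.5, -1.1]
tcp_pos: [507.4, 15.4, -1.7]
tool_rot: [0.0, -0.167, 0.986, -0.0]
ft_force: [0.7, 0.5, -1.1]
```

```bash
python3 -m handwheel '[{"slide":[-0.002,0,0],"twist":[0,0,0],"grip":250},{"slide":[-0.004,0,0],"twist":[0,0,0],"grip":250},{"slide":[-0.006,0,0],"twist":[0,0,0],"grip":250},{"slide":[-0.008,0,0],"twist":[0,0,0],"grip":250},{"slide":[-0.010,0,0],"twist":[0,0,0],"grip":250}]' | egrep "tcp|ft"
python3 -m handwheel '[{"slide":[-0.002,0,0],"twist":[0,0,0],"grip":250},{"slide":[-0.004,0,0],"twist":[0,0,0],"grip":250},{"slide":[-0.006,0,0],"twist":[0,0,0],"grip":250},{"slide":[-0.008,0,0],"twist":[0,0,0],"grip":250},{"slide":[-0.010,0,0],"twist":[0,0,0],"grip":250}]' | egrep "tcp|ft"
python3 -m handwheel '[{"slide":[-0.002,0,0],"twist":[0,0,0],"grip":250},{"slide":[-0.004,0,0],"twist":[0,0,0],"grip":250},{"slide":[-0.006,0,0],"twist":[0,0,0],"grip":250},{"slide":[-0.008,0,0],"twist":[0,0,0],"grip":250},{"slide":[-0.009,0,0],"twist":[0,0,0],"grip":250}]' | egrep "tcp|ft|rot"
```

```text
tcp_pos: [516.8, 18.7, -1.7]
ft_force: [0.3, -0.0, -1.4]
tcp_pos: [526.2, 22.0, -1.7]
ft_force: [-0.4, 0.4, -0.9]
tcp_pos: [534.9, 25.0, -1.7]
tool_rot: [0.0, -0.167, 0.986, -0.0]
ft_force: [-0.2, 0.0, -1.2]
```

```bash
python3 -m handwheel '[{"slide":[-0.001,0,0],"twist":[0,0,0],"grip":250},{"slide":[-0.002,0,0],"twist":[0,0,0],"grip":250},{"slide":[-0.003,0,0],"twist":[0,0,0],"grip":250}]' | egrep "tcp|ft"
python3 -m handwheel '[{"slide":[-0.0005,0,0],"twist":[0,0,0],"grip":250},{"slide":[-0.001,0,0],"twist":[0,0,0],"grip":250}]' | egrep "tcp|ft"
python3 -m handwheel '[{"slide":[-0.0005,0,0],"twist":[0,0,0],"grip":250},{"slide":[-0.001,0,0],"twist":[0,0,0],"grip":250}]' | egrep "tcp|ft"
python3 -m handwheel '[{"slide":[-0.0005,0,0],"twist":[0,0,0],"grip":250},{"slide":[-0.001,0,0],"twist":[0,0,0],"grip":250}]' | egrep "tcp|ft"
```

```text
tcp_pos: [537.4, 25.9, -1.7]
ft_force: [-0.1, 1.4, -0.9]
tcp_pos: [538.3, 26.2, -1.7]
ft_force: [0.0, 0.5, -1.2]
tcp_pos: [539.3, 26.5, -1.7]
ft_force: [0.5, 0.8, -0.4]
tcp_pos: [540.2, 26.9, -1.7]
ft_force: [-0.5, 0.3, -1.2]
```

```bash
ok(){ egrep "tcp|ft" | tee o.txt; python3 -c "
import re,sys
f=[float(x) for x in re.findall(r'-?[\d.]+',[l for l in open('o.txt') if 'ft' in l][0])]
sys.exit(abs(.945*f[0]+.326*f[1])>3)"; }
python3 -m handwheel '[{"slide":[-0.0004,0,0],"twist":[0,0,0],"grip":250},{"slide":[-0.0008,0,0],"twist":[0,0,0],"grip":250}]' | ok &&
python3 -m handwheel '[{"slide":[-0.0004,0,0],"twist":[0,0,0],"grip":250},{"slide":[-0.0008,0,0],"twist":[0,0,0],"grip":250}]' | ok &&
python3 -m handwheel '[{"slide":[-0.0004,0,0],"twist":[0,0,0],"grip":250},{"slide":[-0.0008,0,0],"twist":[0,0,0],"grip":250}]' | ok &&
python3 -m handwheel '[{"slide":[-0.0004,0,0],"twist":[0,0,0],"grip":250},{"slide":[-0.0008,0,0],"twist":[0,0,0],"grip":250}]' | ok &&
python3 -m handwheel '[{"slide":[-0.0004,0,0],"twist":[0,0,0],"grip":250},{"slide":[-0.0008,0,0],"twist":[0,0,0],"grip":250}]' | ok &&
python3 -m handwheel '[{"slide":[-0.0004,0,0],"twist":[0,0,0],"grip":250},{"slide":[-0.0008,0,0],"twist":[0,0,0],"grip":250}]' | ok &&
python3 -m handwheel '[{"slide":[-0.0004,0,0],"twist":[0,0,0],"grip":250},{"slide":[-0.0008,0,0],"twist":[0,0,0],"grip":250}]' | ok &&
python3 -m handwheel '[{"slide":[-0.0004,0,0],"twist":[0,0,0],"grip":250},{"slide":[-0.0008,0,0],"twist":[0,0,0],"grip":250}]' | ok &&
python3 -m handwheel '[{"slide":[-0.0004,0,0],"twist":[0,0,0],"grip":250},{"slide":[-0.0008,0,0],"twist":[0,0,0],"grip":250}]' | ok
```

```text
tcp_pos: [541.0, 27.1, -1.7]
ft_force: [1.2, -1.5, -1.2]
tcp_pos: [541.7, 27.4, -1.7]
ft_force: [0.4, -0.2, -1.4]
tcp_pos: [542.5, 27.7, -1.7]
ft_force: [0.5, 0.4, -0.6]
tcp_pos: [543.3, 27.9, -1.7]
ft_force: [0.4, -0.4, -2.3]
tcp_pos: [544.0, 28.2, -1.7]
ft_force: [0.1, 0.5, -1.2]
tcp_pos: [544.8, 28.5, -1.7]
ft_force: [0.2, 0.1, -1.3]
tcp_pos: [545.5, 28.7, -1.7]
ft_force: [0.5, 0.7, -1.6]
tcp_pos: [546.3, 29.0, -1.7]
ft_force: [0.1, -0.6, -0.7]
tcp_pos: [547.0, 29.2, -1.7]
ft_force: [0.2, -0.2, -0.9]
```

```bash
ok(){ egrep "tcp|ft" | tee o.txt; python3 -c "
import re,sys
f=[float(x) for x in re.findall(r'-?[\d.]+',[l for l in open('o.txt') if 'ft' in l][0])]
sys.exit(abs(.945*f[0]+.326*f[1])>3)"; }
python3 -m handwheel '[{"slide":[-0.0004,0,0],"twist":[0,0,0],"grip":250},{"slide":[-0.0008,0,0],"twist":[0,0,0],"grip":250}]' | ok &&
python3 -m handwheel '[{"slide":[-0.0004,0,0],"twist":[0,0,0],"grip":250},{"slide":[-0.0008,0,0],"twist":[0,0,0],"grip":250}]' | ok &&
python3 -m handwheel '[{"slide":[-0.0004,0,0],"twist":[0,0,0],"grip":250},{"slide":[-0.0008,0,0],"twist":[0,0,0],"grip":250}]' | ok &&
python3 -m handwheel '[{"slide":[-0.0004,0,0],"twist":[0,0,0],"grip":250},{"slide":[-0.0008,0,0],"twist":[0,0,0],"grip":250}]' | ok &&
python3 -m handwheel '[{"slide":[-0.0004,0,0],"twist":[0,0,0],"grip":250},{"slide":[-0.0008,0,0],"twist":[0,0,0],"grip":250}]' | ok &&
python3 -m handwheel '[{"slide":[-0.0004,0,0],"twist":[0,0,0],"grip":250},{"slide":[-0.0008,0,0],"twist":[0,0,0],"grip":250}]' | ok &&
python3 -m handwheel '[{"slide":[-0.0004,0,0],"twist":[0,0,0],"grip":250},{"slide":[-0.0008,0,0],"twist":[0,0,0],"grip":250}]' | ok &&
python3 -m handwheel '[{"slide":[-0.0004,0,0],"twist":[0,0,0],"grip":250},{"slide":[-0.0008,0,0],"twist":[0,0,0],"grip":250}]' | ok &&
python3 -m handwheel '[{"slide":[-0.0004,0,0],"twist":[0,0,0],"grip":250},{"slide":[-0.0008,0,0],"twist":[0,0,0],"grip":250}]' | ok &&
python3 -m handwheel '[{"slide":[-0.0004,0,0],"twist":[0,0,0],"grip":250},{"slide":[-0.0008,0,0],"twist":[0,0,0],"grip":250}]' | ok
```

```text
tcp_pos: [547.8, 29.5, -1.7]
ft_force: [-0.1, 0.3, -1.4]
tcp_pos: [548.5, 29.8, -1.7]
ft_force: [0.1, 0.1, -1.0]
tcp_pos: [549.3, 30.0, -1.7]
ft_force: [-0.6, -1.0, -1.0]
tcp_pos: [550.1, 30.3, -1.7]
ft_force: [0.9, 0.5, -0.5]
tcp_pos: [550.8, 30.6, -1.7]
ft_force: [-0.3, 0.1, -1.0]
tcp_pos: [551.5, 30.8, -1.7]
ft_force: [1.0, -0.5, 0.1]
tcp_pos: [552.3, 31.1, -1.7]
ft_force: [-0.3, 0.5, -0.6]
tcp_pos: [553.1, 31.3, -1.7]
ft_force: [0.3, 0.1, -0.4]
tcp_pos: [553.2, 31.5, -1.8]
ft_force: [-4.6, -3.1, -0.2]
```

Contact is 5.5 N at a leading-edge x of about 54, inside the 43–57 range. Hold, release gently and lift away.

```bash
python3 -m handwheel '[{"slide":[0,0,0.0003],"twist":[0,0,0],"grip":250},{"slide":[0,0,0.0003],"twist":[0,0,0],"grip":250},{"slide":[0,0,0.0003],"twist":[0,0,0],"grip":250},{"slide":[0,0,0.0003],"twist":[0,0,0],"grip":250}]'
python3 -m handwheel '[{"slide":[0,0,0],"twist":[0,0,0],"grip":215},{"slide":[0,0,0],"twist":[0,0,0],"grip":200},{"slide":[0,0,0],"twist":[0,0,0],"grip":170},{"slide":[0,0,0],"twist":[0,0,0],"grip":150},{"slide":[0,0,0],"twist":[0,0,0],"grip":150}]'
```

```text
clock: 21.43
tcp_pos: [553.2, 31.5, -2.0]
tool_rot: [-0.0, -0.167, 0.986, 0.0]
ft_force: [-4.6, -2.3, 2.7]
finger_gap: 10.7
finger_force: 59.3
clock: 21.85
tcp_pos: [554.1, 31.7, -1.9]
tool_rot: [0.0, -0.167, 0.986, -0.0]
ft_force: [1.0, 0.0, -0.5]
finger_gap: 35.2
finger_force: 0.0
```

```bash
python3 -m handwheel '[{"slide":[0,0,-0.01],"twist":[0,0,0],"grip":150},{"slide":[0,0,-0.03],"twist":[0,0,0],"grip":150},{"slide":[0,0,-0.06],"twist":[0,0,0],"grip":150},{"slide":[0,0,-0.095],"twist":[0,0,0],"grip":150},{"slide":[0,0,-0.13],"twist":[0,0,0],"grip":150}]' | egrep "tcp|ft"
python3 -m handwheel '[{"slide":[-0.02,0,0],"twist":[0,0,0.12],"grip":150},{"slide":[-0.04,0,0],"twist":[0,0,0.24],"grip":150},{"slide":[-0.06,0,0],"twist":[0,0,0.36],"grip":150},{"slide":[-0.08,0,0],"twist":[0,0,0.48],"grip":150},{"slide":[-0.10,0,0],"twist":[0,0,0.6],"grip":150}]' | egrep "tcp|ft"
python3 -m handwheel '[{"slide":[0,0,0],"twist":[0,0,0.12],"grip":150},{"slide":[0,0,0],"twist":[0,0,0.24],"grip":150},{"slide":[0,0,0],"twist":[0,0,0.36],"grip":150},{"slide":[0,0,0],"twist":[0,0,0.48],"grip":150},{"slide":[0,0,0],"twist":[0,0,0.6],"grip":150}]' | egrep "tcp|ft"
python3 - <<'E'
from h import *
goal([649.5,64.5,120],19.25)
E
```

```text
tcp_pos: [553.2, 31.6, 129.9]
ft_force: [1.8, 0.5, -0.3]
tcp_pos: [649.1, 64.9, 129.1]
ft_force: [0.5, -0.3, -0.6]
tcp_pos: [648.1, 64.6, 128.8]
ft_force: [-0.3, 0.8, -0.0]
slide [-0.0009  0.001   0.0088] twist [[0.0, 0.0, 0.364], [-0.0, 0.0, -2.777]] j6 -0.65
```

Finish the turn, then check the bar and the insert from the scene camera.

```bash
python3 -m handwheel '[{"slide":[-0.001,0.001,0],"twist":[0,0,0.12],"grip":150},{"slide":[-0.001,0.001,0],"twist":[0,0,0.24],"grip":150},{"slide":[-0.001,0.001,0],"twist":[0,0,0.364],"grip":150},{"slide":[-0.001,0.001,0],"twist":[0,0,0.364],"grip":150},{"slide":[-0.001,0.001,0],"twist":[0,0,0.364],"grip":150}]' | egrep "tcp|ft"
python3 - <<'E'
from h import *
goal([649.5,64.5,45],19.25)
s=cam("scene")
cv2.imwrite("pics/n6.png",cv2.resize(s["pixels"][165:250,300:390],None,fx=6.5,fy=6.5,interpolation=cv2.INTER_CUBIC))
E
```

```text
tcp_pos: [649.6, 64.4, 128.6]
ft_force: [0.7, 0.2, 0.3]
slide [ 0.0001 -0.0001  0.0836] twist [[0.0, 0.0, 0.01], [-0.0, 0.001, -3.131]] j6 -0.29
```

View pics/n6.png

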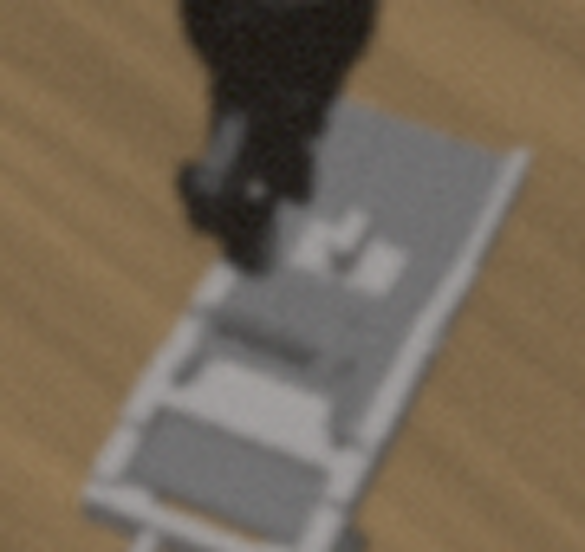

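The insert is in under the bridge with its fin at (353,201), and the bar stands up at (340.5,217). Descend and take the bar.

```bash
python3 -m handwheel '[{"slide":[0,0,0.03],"twist":[0,0,0.01],"grip":150},{"slide":[0,0,0.055],"twist":[0,0,0.01],"grip":150},{"slide":[0,0,0.074],"twist":[0,0,0.01],"grip":150},{"slide":[0,0,0.084],"twist":[0,0,0.01],"grip":150},{"slide":[0,0,0.084],"twist":[0,0,0.01],"grip":150}]'
python3 -m handwheel '[{"slide":[0,0,0],"twist":[0,0,0],"grip":190},{"slide":[0,0,0],"twist":[0,0,0],"grip":215},{"slide":[0,0,0],"twist":[0,0,0],"grip":235},{"slide":[0,0,0],"twist":[0,0,0],"grip":250},{"slide":[0,0,0],"twist":[0,0,0],"grip":250}]'
```

```text
clock: 23.98
tcp_pos: [648.2, 64.4, 42.0]
tool_rot: [-0.001, 0.579, 0.815, -0.001]
ft_force: [-0.4, -0.2, 0.1]
finger_gap: 35.3
finger_force: 0.0
clock: 24.4
tcp_pos: [650.3, 64.4, 45.5]
tool_rot: [0.001, 0.58, 0.814, 0.001]
ft_force: [-2.3, -1.7, 7.7]
finger_gap: 7.9
finger_force: 58.9
```

```bash
python3 -m handwheel '[{"slide":[0,-0.007,0.001],"twist":[0,0,0],"grip":250},{"slide":[0,-0.014,0.0026],"twist":[0,0,0],"grip":250},{"slide":[0,-0.021,0.0055],"twist":[0,0,0],"grip":250},{"slide":[0,-0.027,0.009],"twist":[0,0,0],"grip":250},{"slide":[0,-0.027,0.009],"twist":[0,0,0],"grip":250}]'
```

```text
clock: 24.82
tcp_pos: [625.4, 55.4, 36.3]
tool_rot: [0.002, 0.58, 0.814, 0.001]
ft_force: [3.1, -1.7, 2.7]
finger_gap: 7.3
finger_force: 60.1
```

```bash
python3 -m handwheel '[{"slide":[0,-0.003,0.0022],"twist":[0,0,0],"grip":250},{"slide":[0,-0.0055,0.0045],"twist":[0,0,0],"grip":250},{"slide":[0,-0.008,0.007],"twist":[0,0,0],"grip":250},{"slide":[0,-0.0102,0.010],"twist":[0,0,0],"grip":250},{"slide":[0,-0.0102,0.010],"twist":[0,0,0],"grip":250}]'
```

```text
clock: 25.23
tcp_pos: [615.8, 52.2, 25.4]
tool_rot: [0.001, 0.58, 0.814, 0.001]
ft_force: [7.0, -1.1, -7.8]
finger_gap: 7.5
finger_force: 61.1
```

```bash
python3 -m handwheel '[{"slide":[0,-0.002,0.003],"twist":[0,0,0],"grip":250},{"slide":[0,-0.0038,0.006],"twist":[0,0,0],"grip":250},{"slide":[0,-0.0054,0.0095],"twist":[0,0,0],"grip":250},{"slide":[0,-0.0068,0.0126],"twist":[0,0,0],"grip":250},{"slide":[0,-0.0075,0.0145],"twist":[0,0,0],"grip":250}]'
python3 -m handwheel '[{"slide":[0,-0.0003,0.001],"twist":[0,0,0],"grip":250},{"slide":[0,-0.0005,0.002],"twist":[0,0,0],"grip":250},{"slide":[0,-0.0005,0.002],"twist":[0,0,0],"grip":250}]'
```

```text
clock: 25.65
tcp_pos: [608.1, 49.7, 10.5]
tool_rot: [0.001, 0.58, 0.814, 0.0]
ft_force: [6.1, -0.1, 4.1]
finger_gap: 7.8
finger_force: 60.3
clock: 25.9
tcp_pos: [607.2, 49.7, 8.2]
tool_rot: [0.0, 0.58, 0.814, 0.0]
ft_force: [6.3, -0.5, -4.4]
finger_gap: 7.3
finger_force: 58.6
```

```bash
python3 -m handwheel '[{"slide":[0,-0.0001,0.0005],"twist":[0,0,0],"grip":250},{"slide":[0,-0.0002,0.001],"twist":[0,0,0],"grip":250},{"slide":[0,-0.0002,0.001],"twist":[0,0,0],"grip":250}]' | egrep "tcp|ft"
python3 -m handwheel '[{"slide":[0,-0.0001,0.0005],"twist":[0,0,0],"grip":250},{"slide":[0,-0.0002,0.001],"twist":[0,0,0],"grip":250},{"slide":[0,-0.0002,0.001],"twist":[0,0,0],"grip":250}]' | egrep "tcp|ft"
```

```text
tcp_pos: [607.0, 49.7, 7.5]
ft_force: [4.6, 0.2, -1.9]
tcp_pos: [606.9, 49.7, 6.8]
ft_force: [4.4, 1.4, 5.9]
```

The clip is resting on the insert, since the force has turned upward. Open and lift straight off.

```bash
python3 -m handwheel '[{"slide":[0,0,0],"twist":[0,0,0],"grip":225},{"slide":[0,0,0],"twist":[0,0,0],"grip":200},{"slide":[0,0,0],"twist":[0,0,0],"grip":160},{"slide":[0,0,0],"twist":[0,0,0],"grip":150},{"slide":[0,0,0],"twist":[0,0,0],"grip":150}]'
python3 -m handwheel '[{"slide":[0,0,-0.01],"twist":[0,0,0],"grip":150},{"slide":[0,0,-0.03],"twist":[0,0,0],"grip":150},{"slide":[0,0,-0.06],"twist":[0,0,0],"grip":150},{"slide":[0,0,-0.1],"twist":[0,0,0],"grip":150},{"slide":[0,0,-0.14],"twist":[0,0,0],"grip":150}]'
python3 -m handwheel '[{"slide":[0.03,0,-0.01],"twist":[0,0,0],"grip":150},{"slide":[0.06,0,-0.03],"twist":[0,0,0],"grip":150},{"slide":[0.1,0,-0.04],"twist":[0,0,0],"grip":150},{"slide":[0.14,0,-0.05],"twist":[0,0,0],"grip":150},{"slide":[0.18,0,-0.05],"twist":[0,0,0],"grip":150}]'
python3 - <<'E'
from h import *
s=cam("scene"); f=cam("top")
a=cv2.resize(s["pixels"][160:260,300:390],None,fx=4.4,fy=4.4,interpolation=cv2.INTER_CUBIC)
b=cv2.resize(f["pixels"][150:250,250:340],None,fx=4.4,fy=4.4,interpolation=cv2.INTER_CUBIC)
cv2.imwrite("pics/n7.png",np.hstack([a,b]))
E
```

```text
clock: 26.82
tcp_pos: [605.9, 49.5, 6.2]
tool_rot: [-0.0, 0.58, 0.814, -0.0]
ft_force: [-0.2, 0.4, -0.1]
finger_gap: 35.0
finger_force: 0.0
clock: 27.23
tcp_pos: [605.5, 49.5, 148.1]
tool_rot: [-0.001, 0.58, 0.814, -0.001]
ft_force: [1.4, 0.8, -0.2]
finger_gap: 34.5
finger_force: 0.0
clock: 27.65
tcp_pos: [547.9, 221.3, 199.5]
tool_rot: [0.001, 0.581, 0.814, 0.001]
ft_force: [1.3, 0.9, 0.2]
finger_gap: 35.2
finger_force: 0.0
```

View pics/n7.png

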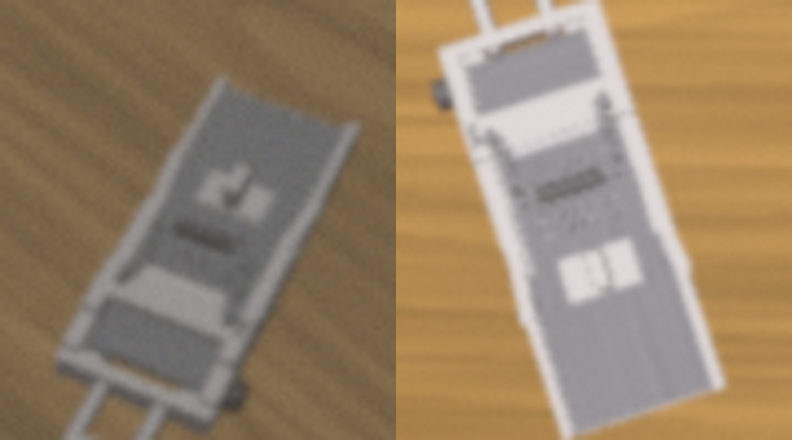

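The picture shows the clip down on the insert (bar at (346,213) scene), with the insert straight in the rails. Quick numeric check that the insert did not creep while the clip came down.

Run:
```python
from h import *
fr=[cam("scene")["pixels"].astype(float) for _ in range(6)]; im=np.mean(fr,0).astype(np.uint8)
now=cv2.resize(im[165:250,300:390],None,fx=6.5,fy=6.5,interpolation=cv2.INTER_CUBIC); old=cv2.imread("pics/n6.png")
g=lambda a:cv2.GaussianBlur(cv2.cvtColor(a,cv2.COLOR_BGR2GRAY),(0,0),4).astype(np.float32)
A,B=g(old),g(now)
for n,(y0,y1,x0,x1) in dict(fin=(195,305,285,420),knob_end=(395,540,90,340),rail=(140,260,440,540)).items():
    res=cv2.matchTemplate(B[y0-15:y1+15,x0-15:min(x1+15,585)],A[y0:y1,x0:x1],cv2.TM_CCOEFF_NORMED) if x1+15<585 and y1+15<553 else cv2.matchTemplate(B[y0-15:y1+12,x0-15:x1+15],A[y0:y1,x0:x1],cv2.TM_CCOEFF_NORMED)
    _,v,_,l=cv2.minMaxLoc(res); print(n,v,(l[0]-15)/6.5,(l[1]-15)/6.5,"px")
s=sensors.get_state(); print(s["clock"],np.abs(s["joint_vel"]).max())
```

```text
fin 0.9000215530395508 0.0 0.0 px
knob_end 0.9960335493087769 0.15384615384615385 0.0 px
rail 0.9968647360801697 0.0 0.0 px
28.05 0.003654225953420161
```

No creep. Handing in.

```bash
python3 -c "
from workcell import bot
print(bot.hand_in())"
```

```text
the job is handed in; nothing more can be done
None
```

I slid the insert home against the landing plate with about 5.5 N of contact force, lowered the clip onto it under hold, released it, and handed the job in at about 28 s; no verdict came back.

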